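# Seat a reagent bottle in the bench shaker and close its clamp

## Task

Put the amber bottle with the white cap into the blue cup of the shaker and push it gently down, against the stiff lift disc, until you feel it come up solidly against the hidden stop, and hold it pressed there for a moment. Then let go of it and swing the hinged clamp arm down until it is fully closed, its sprung pad resting on the cap. Never press hard, do not use the clamp to force the bottle down, and leave the other two bottles and the tube rack standing where they are.

Things in the scene. Friction and masses are not known exactly. Their poses are not given: they have to be found in the camera images.
- bottle_center (a point): Centre, half-way up, of the loose amber bottle with a WHITE cap and paper label, the one to load (about 0.2 kg, 105 mm tall, z its axis). Body 50 mm in diameter up to 58 mm above the foot, then a sloping shoulder and 24 mm neck; cap 32 mm in diameter, 83 to 105 mm above the foot. It starts upright on the tray; the three bottles swap places.
- tray: Fixed brown tray, 370 x 250 mm (its x, y), floor 4 mm thick, rim 12 mm high; origin under its centre. The bottles and the rack stand on it.
- shaker: Fixed white bench shaker, 190 x 250 mm (its x, y), deck 46 mm above the table; origin at the centre of its underside. A blue cup stands on it over the origin. On its own +y side two aluminium cheeks, 40 mm wide over all, up to 200 mm high, centred at y = +105 mm, carry the clamp hinge. Bottle on shaker: 9 N or more held for a fifth of a second, on the stop, shows it is home; over 22 N is too hard.
- cup_mouth (a point): Centre of the blue cup's mouth, at rim height (100 mm above the table); the cup is upright, inner diameter 54 mm (flared to about 64 mm at the rim), outer 62 mm; 72 mm over the flare. Axes as the shaker's.
- lift (a joint): Height of the yellow lift disc in the cup, in m: at 0 its top is 41 mm below the cup's rim; it starts at 0.015 to 0.019. A bottle set on it pushes it straight down: it yields at about 5 N and goes on resisting with that until the bottle's foot meets the stop pin (somewhere between 0 and 0.010). It stays where it is left, and the bottle's weight alone does not drive it down.
- lift_disc: Yellow lift disc in the cup, 51 mm in diameter, 6 mm thick; origin at the centre of its top. Through its middle comes a rubber-tipped stop pin (20 mm thick) on which a bottle that is fully down stands. It was set by the last user: its top is 31 to 41 mm below the cup's rim. It does not move, is hidden, not measured; it can only be felt, as the push climbs (about 20 N a mm) above the disc's steady 5 N.
- clamp (a joint): Angle of the hinged clamp arm, rad: 0 = closed (level, over the cup), about 1.6 to 1.9 at the start (standing up), 2.0 at most. A stiff hinge: it stays where it is left (0.2 N m to turn it; it stops hard at 0 and stays shut against the pad's spring). The arm is a flat steel bar 22 mm wide and 12 mm thick; from the hinge it points along the shaker's -y when closed and straight up at 1.57.
- clamp_hinge (a point): Hinge axis of the clamp arm, in the middle of the bar: 188.5 mm above the table and 105 mm from the cup's axis towards the shaker's +y; the axis runs along the shaker's x.
- clamp_ball (a point): Centre of the red ball (22 mm in diameter) at the free end of the clamp arm, 145 mm from the hinge axis. The bar may be pushed anywhere along its outer face, which is the upper face when closed.
- clamp_arm: The hinged arm; origin on the hinge axis. Under it, 105 mm from the axis, hangs a black rubber pad (24 mm in diameter) on a weak spring plunger (0.5 to 1.5 N, 13 mm travel), its face 26 mm from the bar's centre line. Closed on a bottle fully down it rests lightly on the cap; on one left high the plunger bottoms out and the arm jams on the cap (over 10 N there is a fault).
- bottle_black_center (a point): Centre, half-way up, of a bottle of the same shape with a BLACK cap; leave it alone.
- bottle_red_center (a point): Centre, half-way up, of a bottle of the same shape with a RED cap and no label; leave it alone.
- rack: White test-tube rack, 50 x 170 mm (its x, y) and 62 mm tall, with glass tubes up to 101 mm high; origin at the centre of its underside; leave it alone.

How it is judged:
On the way, in this order (a step that is already met when the one before it is completed fails the run):
1. the bottle stands in the cup, has pushed the disc down, and is pressed home on the stop with more than 9 N for 0.2 s, the clamp still up (value of joint lift below 0.012 m and contact force between bottle and shaker above 9 N and horizontal distance between bottle_center and cup_mouth below 0.006 m and angle between bottle_center's own z axis and vertical below 0.1 rad and value of joint clamp above 1 rad), for 0.2 s.
2. the clamp arm is closed over the cap (value of joint clamp below 0.05 rad), for 0.2 s.
At the end, for the whole second after the job is handed in: The white-capped bottle stands upright (within 0.1 rad) and at rest in the cup, its axis within 6 mm of the cup's, its foot on the lift disc (within 2.5 mm), the disc pushed down to 12 mm or less, and the clamp arm is closed (within 0.05 rad) with its pad resting on the cap (more than 0.2 N) (value of joint lift below 0.012 m and horizontal distance between bottle_center and cup_mouth below 0.006 m and z of bottle_center in the frame of lift_disc below 0.055 m and angle between bottle_center's own z axis and vertical below 0.1 rad and value of joint clamp below 0.05 rad and linear speed of bottle below 0.02 m/s and contact force between clamp_arm and bottle above 0.2 N); the robot touches nothing.
It fails at once if the bottle presses on any part of the shaker with more than 22 N (contact force between bottle and shaker above 22 N).
It fails at once if the clamp arm presses on the bottle with more than 10 N (contact force between clamp_arm and bottle above 10 N).
It fails at once if another bottle or the rack is shifted more than 25 mm or tipped (distance of any of bottle_black_center, bottle_red_center, rack from where it was at the start of the episode above 0.025 m or angle between any of bottle_black_center, bottle_red_center, rack's own z axis and vertical above 0.4 rad).
It also fails if it takes over 58 s, if anything falls off the work surface, if the arm or the gripper's body presses on something with over 40 N, if the wrist force passes 120 N, or if a joint passes its speed limit or range.

## Robot

A 6-joint arm with a two-finger parallel gripper is mounted at the origin on the work surface. World frame = base frame: x ahead of the robot, y to its left, z up, the work surface at z = 0. Lengths are in m, angles in rad, forces in N, time in s.
With the tool pointing down it reaches from about 0.375 to 0.825 m from the base axis. Payload 5.5 kg.
Tool frame: the origin (TCP) lies on the centre line of the jaws, within the pads' length; the fingertips stand 25 mm ahead of it and the grasp point (between the pads) lies 6 mm ahead of it; z points along the fingers, y is the direction in which the jaws open and shut (so a half turn about z gives the same grasp; the last joint's range is limited). The gripper opens to 85 mm and grips with 20 to 120 N. Pads are 22 mm wide; open, the fingers measure 114 mm over their backs; the gripper's body (76 mm by 85 mm) begins 54 mm behind the grasp point. The pads swing forward as they close: fully open they stand 13 mm farther back than shut.
Start: joints at [1.301, 0.314, -0.047, 1.21, 0, 1.571], TCP at [0.16, 0.578, 0.256] pointing down, gripper open.
Joint ranges: [-2.67, 2.67], [-0.69, 1.73], [-1.03, 1.25], [-2.08, 2.16], [-1.42, 1.45], [-3.14, 3.14]. Speed limits (rad/s): [2.39, 2.39, 3.01, 3.14, 3.14, 3.14].

## Interface

Orientations are given as a 3x3 rotation matrix whose columns are the frame's x, y, z axes.
In Python, from rig import ctrl gives the robot as it stands. The module is installed in compiled form; this text tells all that it offers. Calls block until the motion is done:
- ctrl.move_pose(position, orientation): joint-space move of the TCP to a pose.
- ctrl.line_to(position, rotation=None, max_speed=0.15, until_force=None): straight line of the TCP; rotation=None keeps the orientation; max_speed is the mean speed in m/s. With until_force (N) it stops when the force on the tool has changed by that much, and returns True; else False.
- ctrl.movej(angles): joint-space move.
- ctrl.grip(opening): finger opening in m; the grip force is fixed at half the most; returns when the fingers have stopped.
- ctrl.pause(seconds).
- ctrl.inverse_kinematics(position, orientation): joint angles nearest the present ones, or None.
- ctrl.snapshot(name): name is "scene" or "top" or "wrist"; returns a dict with "pixels" (420x560x3 uint8, red, green, blue), "range_z" (420x560 float32, m along the optical axis (not along the pixel's ray), 0 where there is no reading), "mtx" (3x3 intrinsics, pixels), "k1" (the pictures are not rectified: a ray, as slopes to the right and down, at radius r is drawn at 1 + k1 r^2 times it, then the intrinsics apply), "R" (3x3) and "t" (3): a world point X has camera coordinates R X + t. Camera axes: x right, y down, z forward; pixel columns grow to the right and rows downward; lengths in m; the calibration is good to about 2 mm. A picture is of the moment at which its call begins.
A pose or a line that the arm cannot do raises ctrl.IKError and nothing moves.
- ctrl.job_done(): hands the job in, once; it reports no verdict.
Readings, each from a call of its own:
- ctrl.get_t(): time.
- ctrl.get_joint_positions(): joint angles.
- ctrl.get_joint_vel(): joint speeds.
- ctrl.get_effort(): joint torques, N m.
- ctrl.get_tool_pos(): TCP position.
- ctrl.get_tool_rot(): TCP orientation.
- ctrl.get_wrist_force(): force on the tool from outside, world axes, zero at the start.
- ctrl.get_torque(): the same for the moment, N m.
- ctrl.get_grip_width(): finger opening in m.
Only numpy, scipy, OpenCV 4.12 (cv2) and the standard library are available. Lean on these libraries where they do the work, as an engineer would, in place of code of your own. Each camera call takes 0.05 s, during which the arm holds its last target. There are 200 camera calls.

## Working session

There is one attempt and no reset: what is moved stays moved. The work goes in short steps, each a Python script; the robot and the scene stay as the last script left them, time stands still between calls to the robot, and variables do not carry over. Pictures are saved under pics/ and viewed, about 8 in all and at most 12, crops included, and the job is handed in when it is done.

```bash
mkdir -p pics; cat > h.py <<'E'
import numpy as np, cv2
from rig import ctrl
def snap(n,save=None):
    s=ctrl.snapshot(n)
    if save: cv2.imwrite('pics/'+save,s['pixels'][:,:,::-1])
    return s
def cloud(s):
    h,w=s['range_z'].shape
    u,v=np.meshgrid(np.arange(w),np.arange(h))
    d=rays(s,np.stack([u.ravel(),v.ravel()],1))
    P=d*s['range_z'].reshape(-1,1)
    X=(P-s['t'])@s['R']
    X[s['range_z'].ravel()<=0]=np.nan
    return X.reshape(h,w,3)
def rays(s,uv):
    K=s['mtx'];uv=np.asarray(uv,float)
    p=np.stack([(uv[:,0]-K[0,2])/K[0,0],(uv[:,1]-K[1,2])/K[1,1]],1)
    q=p.copy()
    for _ in range(20): q=p/(1+s['k1']*(q**2).sum(1,keepdims=True))
    return np.c_[q,np.ones(len(q))]
def onplane(s,uv,z):
    d=rays(s,uv)@s['R'];c=-s['R'].T@s['t']
    return c+d*((z-c[2])/d[:,2])[:,None]
E
python3 - <<'E'
from h import *
a=snap('scene');b=snap('top')
cv2.imwrite('pics/a.png',cv2.resize(np.hstack([a['pixels'],b['pixels']])[:,:,::-1],(800,300),interpolation=cv2.INTER_AREA))
cv2.imwrite('pics/top.png',b['pixels'][:,:,::-1])
cv2.imwrite('pics/scene.png',a['pixels'][:,:,::-1])
for s in(a,b): print(-s['R'].T@s['t'],s['mtx'][0,0],s['k1'],np.isfinite(cloud(s)).mean())
print(ctrl.get_t(),ctrl.get_tool_rot())
E
```

```text
[ 1.24805451 -0.48548781  0.72075094] 458.82319109942307 -0.0011085840265658928 0.9926700680272109
[ 0.40203935 -0.04993035  1.06233648] 402.2362052258009 -0.10418704179098591 0.9960544217687075
0.1 [[-9.63828417e-01  2.66523192e-01 -4.14044294e-04]
 [ 2.66523514e-01  9.63827265e-01 -1.49018110e-03]
 [ 1.89935450e-06 -1.54663143e-03 -9.99998804e-01]]
```

View pics/top.png

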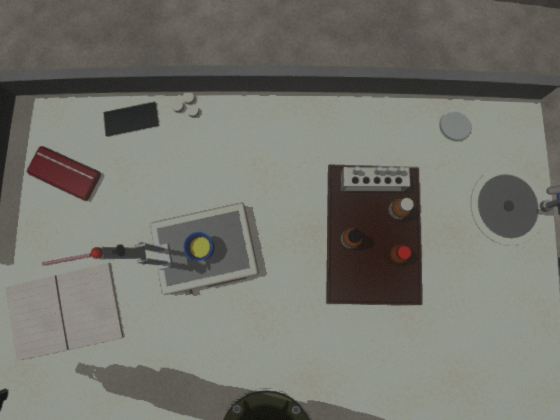

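View pics/scene.png

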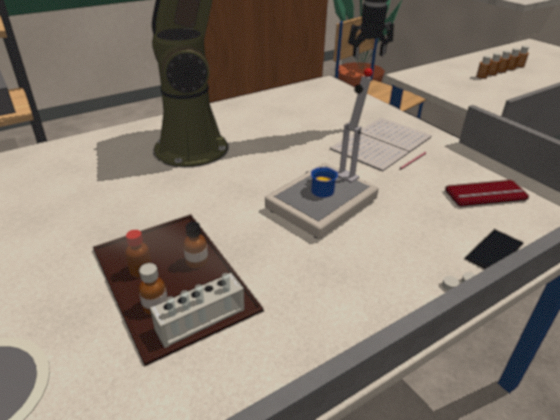

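The top view shows the white cap at about (407,204), black at (354,235), red at (402,253), and the rack above at (375,178). The cup is at (200,246), and the clamp stands with its red ball at (96,253). The scene view agrees. Next I'll measure these.

```bash
python3 - <<'E'
from h import *
b=snap('top');C=cloud(b);hsv=cv2.cvtColor(b['pixels'],cv2.COLOR_RGB2HSV)
a=snap('scene');CA=cloud(a);ha=cv2.cvtColor(a['pixels'],cv2.COLOR_RGB2HSV)
def st(n,m,C):
    X=C[m];X=X[np.isfinite(X).all(1)]
    v,u=np.nonzero(m)
    print(n,m.sum(),'px',np.round([u.mean(),v.mean()],1),'med',np.round(np.median(X,0),4),'mn',np.round(np.percentile(X,5,0),4),'mx',np.round(np.percentile(X,95,0),4))
def box(m,u0,u1,v0,v1):
    r=np.zeros_like(m);r[v0:v1,u0:u1]=m[v0:v1,u0:u1];return r
H,S,V=[hsv[...,i] for i in range(3)];z=C[...,2]
cap=box((S<60)&(V>90)&(z>.09)&(z<.125),392,420,192,222); st('white cap top',cap,C)
red=((H<8)|(H>172))&(S>150)&(V>80)
st('red cap',box(red,388,420,240,265),C); st('ball',box(red,85,110,240,265),C)
st('black',box((V<60)&(z>.09),345,375,220,245),C)
blue=box((H>100)&(H<125)&(S>120),180,220,225,265)
st('blue rim',blue&(z>.09),C)
c=max(cv2.findContours(blue.astype(np.uint8),0,2)[0],key=cv2.contourArea);e=cv2.minEnclosingCircle(c);print('rim circ',e,onplane(b,[e[0]],.1),cv2.fitEllipse(c))
yel=box((H>20)&(H<35)&(S>120),180,220,225,265);st('yellow',yel,C)
deck=box((z>.038)&(z<.052),130,270,190,305);st('deck',deck,C)
r=cv2.minAreaRect(C[deck][:,:2].astype(np.float32)*1000);print('deck rect',r)
st('rack',box((z>.05)&(z<.11),335,415,160,195),C)
H,S,V=[ha[...,i] for i in range(3)];z=CA[...,2]
st('A white cap',box((S<70)&(V>100)&(z>.085),138,165,262,284),CA)
st('A ball',box(((H<8)|(H>172))&(S>140),355,380,62,82)&(CA[...,0]<1.0),CA)
st('A blue',box((H>100)&(H<125)&(S>120),300,345,160,200),CA)
steel=box((CA[...,2]>.1)&(CA[...,2]<.36)&(CA[...,1]>0.2)&(CA[...,1]<.5)&(CA[...,0]<.8),330,380,60,200);st('A steel',steel,CA)
E
```

```text
white cap top 128 px [406.7 203.8] med [ 0.5812 -0.3389  0.1094] mn [ 0.5688 -0.3518  0.107 ] mx [ 0.5939 -0.3267  0.1121]
red cap 144 px [403.9 252.2] med [ 0.4645 -0.3285  0.1088] mn [ 0.4509 -0.3429  0.0708] mx [ 0.4786 -0.315   0.1118]
ball 50 px [ 94.7 252.5] med [0.4412 0.3052 0.3375] mn [0.4355 0.2999 0.3361] mx [0.4482 0.3104 0.3404]
black 155 px [354.8 235.4] med [ 0.5041 -0.2106  0.1089] mn [ 0.4903 -0.2237  0.0981] mx [ 0.5167 -0.1975  0.112 ]
blue rim 140 px [198.  243.9] med [0.4871 0.167  0.0991] mn [0.444  0.134  0.0941] mx [0.5067 0.1977 0.1021]
rim circ ((197.79244995117188, 246.1886749267578), 14.492888450622559) [[0.47460846 0.16577974 0.1       ]] ((197.80462646484375, 246.35693359375), (26.476930618286133, 27.53904151916504), 71.0477294921875)
yellow 288 px [199.4 246.7] med [0.4747 0.1681 0.0743] mn [0.4551 0.1485 0.0713] mx [0.4945 0.1863 0.0773]
deck 6169 px [205.6 248.3] med [0.475  0.1496 0.0461] mn [0.3843 0.0525 0.0422] mx [0.5646 0.271  0.0496]
deck rect ((473.7384033203125, 165.9255828857422), (193.876953125, 249.61581420898438), 12.85122013092041)
rack 1292 px [376.1 176. ] med [ 0.6613 -0.2725  0.067 ] mn [ 0.6384 -0.3535  0.0632] mx [ 0.6818 -0.1974  0.1046]
A white cap 215 px [148.9 270.4] med [ 0.5891 -0.3393  0.1086] mn [ 0.5725 -0.3529  0.0959] mx [ 0.5996 -0.3278  0.1108]
A ball 87 px [367.6  71.6] med [0.4452 0.304  0.3284] mn [-1.1104  0.296  -0.3946] mx [0.4554 1.8286 0.3386]
A blue 506 px [323.1 182.2] med [0.4873 0.1578 0.0813] mn [0.45   0.1357 0.0523] mx [0.5086 0.1931 0.0976]
A steel 1082 px [356.3 117.2] med [0.4534 0.2736 0.2116] mn [0.4376 0.2541 0.1125] mx [0.4745 0.3013 0.3263]
```

```bash
cat >> h.py <<'E'
def Rj(ang):  # tool down, jaw (y) axis at ang in world xy
    y=np.array([np.cos(ang),np.sin(ang),0]);z=np.array([0,0,-1.]);return np.stack([np.cross(y,z),y,z],1)
E
python3 - <<'E'
from h import *
ik=ctrl.inverse_kinematics
R0=ctrl.get_tool_rot()
for z in(.36,.40,.44): print(z,ik([.16,.578,z],R0))
for ang in(np.pi/2,-np.pi/2): print(ang,ik([.5815,-.339,.26],Rj(ang)))
for ang in(.2243,.2243+np.pi,.2243-np.pi/2,.2243+np.pi/2): print(ang,ik([.474,.166,.26],Rj(ang)))
E
```

```text
0.36 [1.30074009e+00 2.98439107e-01 1.65581090e-01 1.43903935e+00
 3.76504191e-06 1.57054348e+00]
0.4 [1.30074009e+00 3.05387144e-01 2.64740568e-01 1.53125079e+00
 3.76504191e-06 1.57054348e+00]
0.44 [1.30074009e+00 3.20826630e-01 3.76739592e-01 1.62781033e+00
 3.76504191e-06 1.57054348e+00]
1.5707963267948966 [-0.5278071   0.45474148  0.16494473  1.28099958  0.         -0.5278071 ]
-1.5707963267948966 [-0.5278071   0.45474148  0.16494473  1.28099958  0.          2.61378556]
0.2243 [ 0.33686275  0.12837657 -0.27206562  1.17035413  0.          1.68335908]
3.365892653589793 [ 0.33686275  0.12837657 -0.27206562  1.17035413  0.         -1.45823357]
-1.3464963267948966 [ 0.33686275  0.12837657 -0.27206562  1.17035413  0.         -3.0290299 ]
1.7950963267948965 [ 0.33686275  0.12837657 -0.27206562  1.17035413  0.          0.11256275]
```

```bash
python3 - <<'E'
from h import *
q=np.array(ctrl.get_joint_positions())
ctrl.move_pose([.16,.578,.42],ctrl.get_tool_rot())
q=np.array(ctrl.get_joint_positions());q[0]=.337;q[5]=1.683
ctrl.movej(q)
print(ctrl.get_t(),ctrl.get_tool_pos())
ctrl.move_pose([.474,.166,.36],Rj(.2243)); ctrl.pause(.2)
s=snap('wrist','w1.png');C=cloud(s);np.savez('w1.npz',**s)
p=np.array(ctrl.get_tool_pos());print(p,ctrl.get_t())
print('cam in tool',ctrl.get_tool_rot().T@(-s['R'].T@s['t']-p))
E
```

```text
2.8917 [0.56579188 0.19931582 0.41990641]
[0.47508443 0.16656766 0.36040999] 3.675
cam in tool [ 0.08132749  0.00079881 -0.11753011]
```

View pics/w1.png

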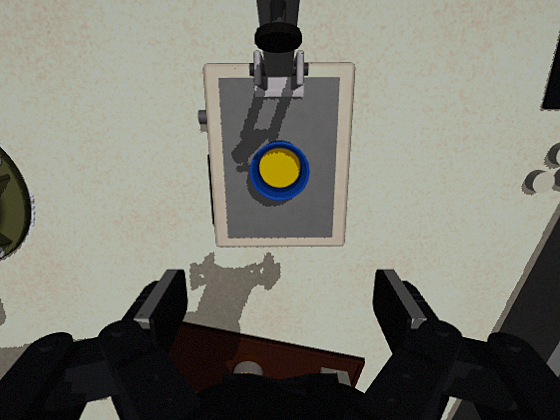

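The wrist view shows the cup at (279,170) and the clamp hinge at (279,65). The camera sits on tool +x, so at the cup I'll use the flipped orientation to keep the camera away from the clamp.

```bash
cat >> h.py <<'E'
def circ(P):
    A=np.c_[2*P,np.ones(len(P))];
    for _ in range(5):
        c=np.linalg.lstsq(A,(P**2).sum(1),rcond=None)[0];r=np.sqrt(c[2]+c[0]**2+c[1]**2)
        e=np.abs(np.hypot(*(P-c[:2]).T)-r);k=e<max(2*np.median(e),.0008);P=P[k];A=A[k]
    return c[:2],r,len(P)
def rim(s):
    hsv=cv2.cvtColor(s['pixels'],cv2.COLOR_RGB2HSV);H,S,V=[hsv[...,i] for i in range(3)]
    blue=((H>100)&(H<130)&(S>130)&(V>50)).astype(np.uint8)
    n,l,st,_=cv2.connectedComponentsWithStats(blue);i=1+np.argmax(st[1:,4])
    c=max(cv2.findContours((l==i).astype(np.uint8),0,1)[0],key=cv2.contourArea)[:,0]
    c=cv2.convexHull(c)[:,0]
    return circ(onplane(s,c,.1)[:,:2]),st[i],onplane(s,[st[i][:2]+st[i][2:4]/2],.1)
def cap(s,seed,z=.109):
    C=cloud(s);hsv=cv2.cvtColor(s['pixels'],cv2.COLOR_RGB2HSV)
    m=((C[...,2]>z-.012)&(np.hypot(C[...,0]-seed[0],C[...,1]-seed[1])<.03)&(hsv[...,1]<70)).astype(np.uint8)
    c=max(cv2.findContours(m,0,1)[0],key=cv2.contourArea)[:,0]
    top=C[...,2][m>0]
    t=((C[...,2]>np.percentile(top,60)-.004)&(m>0)).astype(np.uint8)
    c=max(cv2.findContours(t,0,1)[0],key=cv2.contourArea)[:,0]
    return circ(onplane(s,c,z)[:,:2]),t.sum(),np.median(top),np.nanmean(C[t>0],0),C[t>0].min(0),C[t>0].max(0)
E
python3 - <<'E'
from h import *
s=dict(np.load('w1.npz'));print(rim(s))
C=cloud(s);hsv=cv2.cvtColor(s['pixels'],cv2.COLOR_RGB2HSV)
y=(hsv[...,0]>20)&(hsv[...,0]<35)&(hsv[...,1]>150)&(C[...,2]<.085)&(C[...,2]>.06);y[:,:200]=0;y[:100]=0;print('disc',np.median(C[y],0),C[y].min(0),C[y].max(0))
d=(C[...,2]>.04)&(C[...,2]<.05);d[:,:195]=0;d[:,360:]=0;d[255:]=0;print(cv2.minAreaRect(C[d][:,:2].astype(np.float32)))
b=snap('top');print('top',rim(b))
ctrl.move_pose([.5815,-.26,.30],Rj(np.pi/2));ctrl.pause(.2)
s=snap('wrist','w2.png');np.savez('w2.npz',**s)
print(ctrl.get_t(),cap(s,(.5815,-.339)))
E
```

```text
((array([0.4755329 , 0.16733971]), np.float64(0.03535622033098742), 33), array([ 249,  141,   61,   60, 1376], dtype=int32), array([[0.47587681, 0.16802755, 0.1       ]]))
disc [0.4757494  0.16690754 0.07380975] [0.45014698 0.14196463 0.06068484] [0.50250245 0.19101235 0.07631708]
((0.47522997856140137, 0.16736122965812683), (0.18938741087913513, 0.24863627552986145), 13.22518539428711)
top ((array([0.47463527, 0.16565987]), np.float64(0.034232569252933095), 19), array([184, 232,  29,  27, 126], dtype=int32), array([[0.47628914, 0.1641317 , 0.1       ]]))
5.8 ((array([ 0.83113936, -0.54062203]), np.float64(0.055218618485024185), 510), np.uint64(4252), np.float64(0.34205244840322824), array([ 0.5774639 , -0.32112811,  0.3465285 ]), array([ 0.5680324 , -0.33346925,  0.33937625]), array([ 0.59510969, -0.30953667,  0.36393382]))
```

View pics/w2.png

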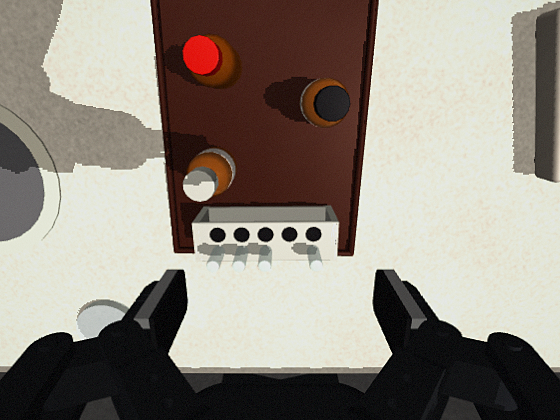

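The wrist view shows the white cap at (200,184), with the rack just below it at (265,230). My cap mask caught the finger, so I'll add a height limit.

```bash
sed -i 's/(C\[...,2\]>z-.012)&/(C[...,2]>z-.012)\&(C[...,2]<z+.01)\&/' h.py
python3 - <<'E'
from h import *
s=dict(np.load('w2.npz'))
print(cap(s,(.5815,-.339)))
C=cloud(s);m=(C[...,2]>.055)&(C[...,2]<.07)&(C[...,0]>.61)&(C[...,0]<.72)&(C[...,1]<-.17)&(C[...,1]>-.38);m[270:]=0
print('rack',np.percentile(C[m],[1,99],axis=0))
E
```

```text
((array([ 0.58209992, -0.33789253]), np.float64(0.015374961897381075), 89), np.uint64(798), np.float64(0.10859558409850043), array([ 0.58201522, -0.33795403,  0.10866183]), array([ 0.56688741, -0.3535325 ,  0.10483126]), array([ 0.59788661, -0.32285001,  0.11081275]))
rack [[ 0.63652023 -0.35938097  0.06243169]
 [ 0.68541535 -0.19219937  0.06801226]]
```

```bash
python3 - <<'E'
from h import *
R=Rj(np.pi/2);c=np.array([.5821,-.3379])
ctrl.move_pose([*c,.20],R)
ctrl.line_to([*c,.106],max_speed=.12)
print(ctrl.get_t(),ctrl.get_tool_pos())
f0=np.array(ctrl.get_wrist_force())
ctrl.grip(.02);print('w',ctrl.get_grip_width(),np.array(ctrl.get_wrist_force())-f0)
ctrl.line_to([*c,.27],max_speed=.15);ctrl.pause(.2)
print('lifted',ctrl.get_t(),ctrl.get_tool_pos(),np.array(ctrl.get_wrist_force())-f0,ctrl.get_grip_width())
ctrl.move_pose([.4754,.1673,.27],Rj(.2286+np.pi));ctrl.pause(.3)
p=ctrl.get_tool_pos();print(ctrl.get_t(),p,np.array(ctrl.get_wrist_force())-f0)
s=snap('wrist','w3.png');np.savez('w3.npz',**s);print('rim',rim(s)[0])
a=snap('scene');cv2.imwrite('pics/s3.png',cv2.resize(a['pixels'][20:240,220:500,::-1],None,fx=2,fy=2));np.savez('s3.npz',**a)
np.savez('t3.npz',**snap('top'))
E
```

```text
7.3083 [ 0.58282861 -0.33810534  0.10712303]
w 0.030372227991484608 [-0.91037526 -0.09872924  3.22008526]
lifted 9.3 [ 0.58173932 -0.33769306  0.26902212] [-0.71827949  0.56351113 -3.60480125] 0.030238584133766535
11.475 [0.47565842 0.16690608 0.26992095] [-1.26691201 -0.10659446 -3.8868492 ]
rim (array([0.47586325, 0.16625434]), np.float64(0.03508597543900374), 25)
```

View pics/w3.png

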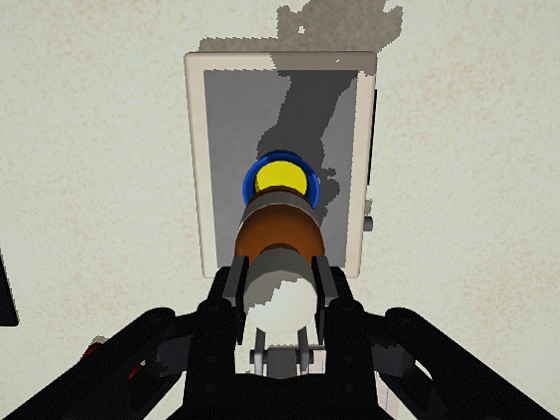

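View pics/s3.png

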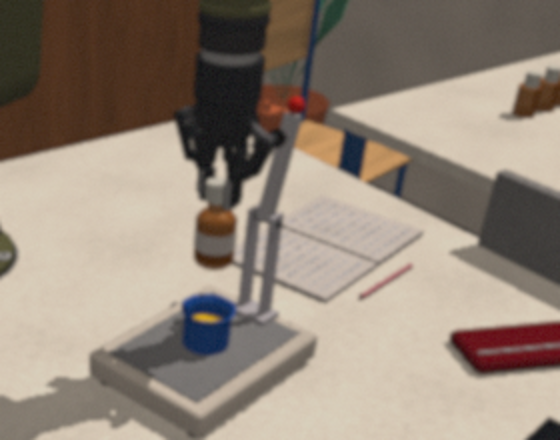

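The wrist and scene views show the bottle held straight by its cap above the cup (cup at (281,180) in the wrist view). I'll measure the bottle's offset in the hand.

```bash
python3 - <<'E'
from h import *
from scipy.optimize import least_squares
for n in('s3','w3'):
    s=dict(np.load(n+'.npz'));C=cloud(s).reshape(-1,3);C=C[np.isfinite(C).all(1)]
    m=(np.hypot(C[:,0]-.4755,C[:,1]-.167)<.036)&(C[:,2]>.15)
    print(n,m.sum(),'zmin',np.percentile(C[m][:,2],[.5,2]))
    for lo,hi in((.172,.195),(.195,.220),(.172,.22)):
        P=C[m&(C[:,2]>lo)&(C[:,2]<hi)][:,:2]
        if len(P)<20: continue
        f=least_squares(lambda c:np.hypot(*(P-c).T)-.025,[.4755,.167],loss='soft_l1',f_scale=.001)
        print(lo,hi,len(P),f.x,np.median(abs(f.fun)))
E
```

```text
s3 2233 zmin [0.172138   0.17696027]
0.172 0.195 167 [0.47825252 0.16705602] 0.0009159774520462946
0.195 0.22 197 [0.47823091 0.16677154] 0.0010441318280232544
0.172 0.22 364 [0.47824056 0.16690568] 0.0009695061745708857
w3 30629 zmin [0.17811268 0.19820809]
0.172 0.195 511 [0.47721208 0.16755352] 0.0002451071646846596
0.195 0.22 1004 [0.47703222 0.16721987] 0.00022140173572315035
0.172 0.22 1515 [0.47707955 0.16732847] 0.0002607825897775855
```

```bash
python3 - <<'E'
from h import *
F=lambda:np.mean([ctrl.get_wrist_force()],0)
def fz():
    v=[]
    for _ in range(4): v.append(ctrl.get_wrist_force()); ctrl.pause(.01)
    return np.mean(v,0)
x,y=.4750,.1668
ctrl.line_to([x,y,.22],max_speed=.1);ctrl.pause(.2)
f0=fz();print('air',f0,ctrl.get_tool_pos())
h=ctrl.line_to([x,y,.184],max_speed=.05,until_force=4)
print(h,ctrl.get_t(),ctrl.get_tool_pos(),fz()-f0)
if not h:
    h=ctrl.line_to([x,y,.168],max_speed=.02,until_force=8)
    print(h,ctrl.get_t(),ctrl.get_tool_pos(),fz()-f0)
np.save('f0.npy',f0)
E
```

```text
air [ 0.1320905  -0.09384366 -1.93308038] [0.47546668 0.16698726 0.22072213]
False 13.375 [0.47516396 0.16684032 0.18417522] [ 0.23536702  0.29617341 -0.31429909]
False 14.3583 [0.47517278 0.16684675 0.16801441] [0.74816002 0.42730714 1.59960395]
```

```bash
python3 - <<'E'
from h import *
f0=np.load('f0.npy');x,y=.4750,.1668
z=.168
while z>.158:
    z-=.001
    h=ctrl.line_to([x,y,z],max_speed=.012,until_force=6)
    f=np.array(ctrl.get_wrist_force())-f0
    print(round(z,4),h,np.round(ctrl.get_tool_pos(),4),np.round(f,2),round(ctrl.get_t(),2))
    if h or f[2]>8.5: break
E
```

```text
0.167 False [0.4752 0.1669 0.1671] [ 0.11 -0.47  3.03] 14.64
0.166 False [0.4751 0.1668 0.166 ] [ 1.56 -0.01  1.5 ] 14.89
0.165 False [0.4751 0.1668 0.1649] [1.22 0.08 2.08] 15.14
0.164 False [0.4752 0.1669 0.1643] [ 0.68 -0.31  6.48] 15.39
0.163 False [0.4754 0.167  0.164 ] [-1.47 -0.43 11.88] 15.64
```

```bash
python3 - <<'E'
from h import *
f0=np.load('f0.npy')
def avg(n=15):
    v=[]
    for _ in range(n): v.append(ctrl.get_wrist_force()); ctrl.pause(.02)
    return np.mean(v,0)-f0,np.std(v,0)
print(avg(),ctrl.get_tool_pos(),ctrl.get_t())
z=.163
for _ in range(6):
    if avg(6)[0][2]>12: break
    z-=.00025; ctrl.line_to([.4750,.1668,z],max_speed=.01)
    print(z,avg(6),ctrl.get_tool_pos(),ctrl.get_t())
ctrl.pause(.3);print(avg(),ctrl.get_t())
s=snap('wrist');C=cloud(s);np.savez('w4.npz',**s)
E
```

```text
(array([-1.06587952, -0.20408228, 11.92728934]), array([0.72000134, 0.37899541, 0.33402468])) [0.47534532 0.16694741 0.16395093] 15.8917
0.16275 (array([-1.72261778, -0.78818429, 13.23593337]), array([0.26933902, 0.49865147, 0.42732871])) [0.47535868 0.16695428 0.16385998] 16.3417
(array([-1.82175122, -0.46581393, 13.4606238 ]), array([0.50122386, 0.30590598, 0.42452494])) 16.9917
```

```bash
python3 - <<'E'
from h import *
f0=np.load('f0.npy')
ctrl.line_to([.4752,.1669,.1637],max_speed=.01);print(np.array(ctrl.get_wrist_force())-f0)
ctrl.grip(.07);print(ctrl.get_grip_width(),ctrl.get_t())
ctrl.line_to([.4752,.1669,.27],max_speed=.15)
q=ctrl.get_tool_pos()
ctrl.move_pose([.50,.06,.30],Rj(.2286+np.pi)) ; ctrl.pause(.2)
s=snap('wrist','w5.png');np.savez('w5.npz',**s)
t=snap('top');np.savez('t5.npz',**t);a=snap('scene');np.savez('s5.npz',**a)
for k in(s,t,a):
    try:r=cap(k,(.4755,.167),.165);print(r[0],r[1:4])
    except Exception as e:print(e)
print(ctrl.get_t())
T=t['pixels'][190:320,60:280,::-1]
cv2.imwrite('pics/c5.png',np.hstack([cv2.resize(T,(440,260)),cv2.resize(a['pixels'][50:220,260:420,::-1],(320,260))]))
E
```

```text
[-1.08057653  0.46843604  9.84348622]
0.06980628057048661 17.7583
(array([0.47713693, 0.16682202]), np.float64(0.01567707570737981), 85) (np.uint64(820), np.float64(0.16660141837022016), array([0.47746145, 0.16537662, 0.16666606]))
max() iterable argument is empty
(array([0.47765277, 0.16707354]), np.float64(0.01573511943501771), 15) (np.uint64(77), np.float64(0.16631766665339265), array([0.480901  , 0.16413685, 0.16731598]))
19.5
```

View pics/c5.png

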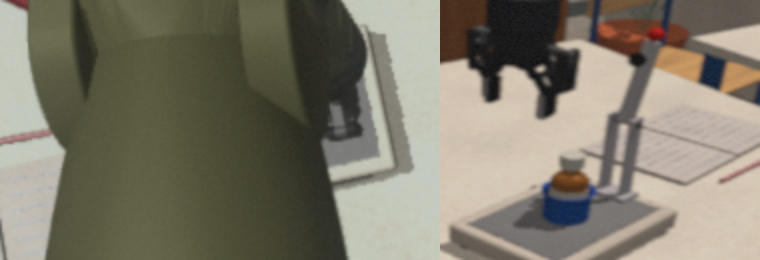

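The bottle stands in the cup with its cap top at about 0.1665 m. That puts the lift at about 2.5 mm, which is plausible for the stop. Next I'll close the clamp with shut fingers pushing from its outer side.

```bash
cat > cl.py <<'E'
from h import *
c=np.array([.4756,.1671]);yaw=.2286;ey=np.array([-np.sin(yaw),np.cos(yaw)])
R=Rj(yaw)
def T(yp,ztip): return [*(c+ey*yp),ztip+.025]
def P(th,r=.125): return T(.105-r*np.cos(th)+.006*np.sin(th)+.011, .1885+r*np.sin(th)+.006*np.cos(th))
E
python3 - <<'E'
from cl import *
for p in(T(.2,.31),P(1.3),P(.7),P(0)): print(p,ctrl.inverse_kinematics(p,R) is not None)
ctrl.grip(0)
ctrl.move_pose([.5,.06,.42],Rj(yaw+np.pi))
ctrl.move_pose([.5,.06,.42],R)
ctrl.line_to(T(.205,.395),max_speed=.2)
ctrl.line_to(T(.205,.312),max_speed=.15)
ctrl.pause(.1);f0=np.array(ctrl.get_wrist_force())
h=ctrl.line_to(T(.127,.312),max_speed=.06,until_force=10)
print(h,ctrl.get_t(),ctrl.get_tool_pos(),T(.127,.312),np.array(ctrl.get_wrist_force())-f0)
s=snap('scene');cv2.imwrite('pics/s6.png',cv2.resize(s['pixels'][20:240,220:500,::-1],None,fx=2,fy=2))
E
```

```text
[np.float64(0.43027716647809316), np.float64(0.36189692184823025), 0.335] True
[np.float64(0.4555799989886648), np.float64(0.25314569196940356), np.float64(0.3355497661488967)] True
[np.float64(0.47010233288059405), np.float64(0.19072889848201743), np.float64(0.29861626402841834)] True
[np.float64(0.4776395275084858), np.float64(0.15833413851682965), np.float64(0.2195)] True
False 27.3417 [0.44674944 0.29071868 0.33673799] [np.float64(0.4468200007135892), np.float64(0.2907960453736262), 0.337] [ 0.65264963 -0.04622565 -0.37323862]
```

View pics/s6.png

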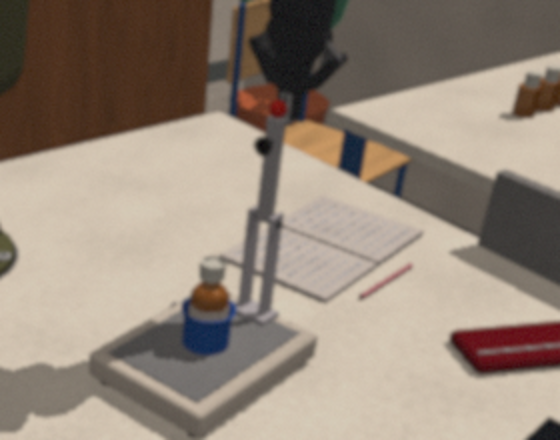

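The fingers are behind the bar and it has moved to nearly upright (ball at (277,107)). The bottle still stands in the cup. I'll continue along the arc.

```bash
python3 - <<'E'
from cl import *
f0=np.array(ctrl.get_wrist_force())
for th in np.r_[1.35:.3:-.15,.2,.1]:
    h=ctrl.line_to(P(th),max_speed=.07,until_force=15)
    print(round(th,2),h,np.round(np.array(ctrl.get_wrist_force())-f0,1),np.round(ctrl.get_tool_pos(),4))
    if h: break
else:
    p=P(0);p[2]-=.002
    h=ctrl.line_to(p,max_speed=.02,until_force=9)
    ctrl.pause(.4);print('end',h,np.array(ctrl.get_wrist_force())-f0,ctrl.get_tool_pos(),P(0))
print(ctrl.get_t())
E
```

```text
1.35 False [-0.5 -0.9 -0. ] [0.4544 0.2585 0.3369]
1.2 False [-0.3 -0.1 -0.1] [0.4583 0.2408 0.332 ]
1.05 False [-0.2 -0.2  1.2] [0.4622 0.224  0.3246]
0.9 False [-0.   0.   0.1] [0.4658 0.2084 0.3148]
0.75 False [-0.5  1.1  0.6] [0.4689 0.1945 0.3026]
0.6 False [-0.2  0.1  0. ] [0.4717 0.1824 0.2885]
0.45 False [ 0.2  0.  -0. ] [0.4739 0.1726 0.2727]
0.3 False [0.1 0.  0.5] [0.4756 0.1652 0.2556]
0.2 False [0.5 0.3 0.1] [0.4764 0.1617 0.2436]
0.1 False [-0.3 -0.3  0. ] [0.4769 0.1593 0.2313]
end True [-1.85970512 -0.65551526  5.48056631] [0.4780074  0.15854086 0.21951573] [np.float64(0.4776395275084858), np.float64(0.15833413851682965), np.float64(0.2195)]
32.6083
```

```bash
python3 - <<'E'
from cl import *
p=list(ctrl.get_tool_pos());p[2]+=.12
ctrl.line_to(p,max_speed=.15)
ctrl.move_pose([.55,-.05,.42],R);ctrl.pause(.3)
s=snap('scene');t=snap('top')
cv2.imwrite('pics/end.png',np.hstack([cv2.resize(s['pixels'][80:240,230:410,::-1],(450,400)),cv2.resize(t['pixels'][190:330,130:260,::-1],(350,400))]))
for n,k in(('s',s),('t',t)):
    C=cloud(k);d=C[...,:2]-c;ex=np.array([ey[1],-ey[0]]);yp=d@ey;xp=d@ex
    for lo,hi in((.07,.09),(.03,.05),(-.02,0),(-.032,-.02)):
        m=(abs(xp)<.009)&(yp>lo)&(yp<hi)&(C[...,2]>.15)&(C[...,2]<.25);print(n,lo,m.sum(),np.median(C[m][:,2]) if m.any() else None)
    H=cv2.cvtColor(k['pixels'],cv2.COLOR_RGB2HSV);m=((H[...,0]<8)|(H[...,0]>172))&(H[...,1]>150)&(np.hypot(xp,yp+.04)<.03)&(C[...,2]>.15)
    print('ball',m.sum(),C[m].mean(0) if m.any() else None, c-.04*ey)
print(ctrl.get_t())
E
```

```text
s 0.07 24 0.19580321267295991
s 0.03 24 0.19557424014845176
s -0.02 80 0.17072917436591606
s -0.032 22 0.19491970707239867
ball 35 [0.49245491 0.12208828 0.19373975] [0.48466457 0.12814062]
t 0.07 74 0.1948954952047702
t 0.03 0 None
t -0.02 0 None
t -0.032 0 None
ball 0 None [0.48466457 0.12814062]
34.8917
```

View pics/end.png

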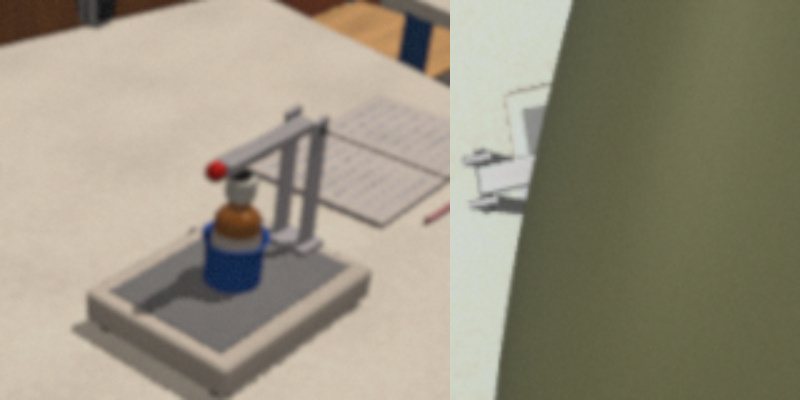

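The arm is level: its top reads 0.1949–0.1958 m from hinge to tip, against 0.1945 m expected. The pad sits on the cap, the bottle is upright and the robot is clear, so I'm handing in.

```bash
python3 -c "
from rig import ctrl
ctrl.job_done();print(ctrl.get_t())"
```

```text
the job is handed in; nothing more can be done
the job is handed in; nothing more can be done
```

The white-capped bottle is in the cup, pressed home on the stop, with the clamp arm closed over it. I handed the job in at about 35 s of the 58 s allowed; no verdict is reported.

- **Pressing home:** I gripped the bottle by its cap and pushed it down until the force climbed steeply, at about 18 N/mm. I held it at about 12–13.5 N for more than a second, then let go.
- **Bottle height:** After release the cap top measured 0.1665 m, so the foot stood at about 61.5 mm, putting the lift at roughly 2.5 mm.
- **Clamp:** I swung the arm down with closed fingers along its outer face until it met its hard stop. The last picture shows the arm level (top face 0.195–0.196 m from hinge to tip, 0.1945 m expected), its pad on the cap, the bottle upright and the robot clear.

**Checks that disagreed or were not made:**
- The wrist force on the way down read only about 1.5–3 N, not the disc's stated 5 N.
- The cameras disagreed by 1–3 mm on the positions of the cup and the bottle.
- In the last view the top camera was mostly blocked by the robot arm, so the final check rests mainly on the scene camera.
- I did not measure the pad force on the cap, and I did not re-measure the other bottles or the rack. No move came near them after the grasp.

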